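Set and lock the sliding leg of a tube-rack cradle

ROBOT

A 7-joint arm with a two-finger parallel gripper is mounted at the origin on the work surface. World frame = base frame: x ahead of the robot, y to its left, z up, the work surface at z = 0. Lengths are in m, angles in rad, forces in N, time in s.
With the tool pointing down it reaches from about 0.35 to 0.9 m from the base axis. Payload 8.1 kg.
Tool frame: the origin (TCP) lies on the centre line of the jaws, within the pads' length; the fingertips stand 17 mm ahead of it and the grasp point (between the pads) lies 2 mm behind it; z points along the fingers, y is the direction in which the jaws open and shut (so a half turn about z gives the same grasp; the last joint's range is limited). The gripper opens to 92 mm and grips with 3 to 60 N. Pads are 19 mm wide; open, the fingers measure 130 mm over their backs; the gripper's body (75 mm by 190 mm) begins 47 mm behind the grasp point.
Start: joints at [-1.226, 0.434, 0.025, 1.573, -0.012, 1.134, -0.075], TCP at [0.271, 0.563, 0.244] pointing down, gripper open.
Joint ranges: [-2.62, 2.62], [-0.44, 2.09], [-1.27, 1.32], [0.08, 2.57], [-1.32, 4.46], [0.12, 2], [-2.74, 2.74]. Speed limits (rad/s): [2.22, 2.22, 3.01, 3.01, 3.14, 3.14, 3.14].

INTERFACE

Orientations are given as a rotation vector (axis times angle).
In Python, from cell import arm, imaging, job gives the robot as it stands.
- The arm moves only by the tool jog_arm, never from a script. Its argument "moves" is a list of rows, each an object with "fingers": the closure, from -1 (fully open) to 1 (shut); "xyz": the shift along the tool's x, y, z in cm, a list of three; "angular": the turn, a rotation vector about the tool's x, y, z in rad, a list of three. In form: [{"fingers": fingers, "xyz": [dx, dy, dz], "angular": [ax, ay, az]}, ...]. A call has 1 to 12 rows; each row is the pose to reach, as a shift and turn from the pose commanded when the call began, along the tool's axes at that moment; what a row does not reach only later rows make up. A row lasts 1/8 s, in which the tool goes at most 62.5 mm and 10.7 degrees, less where a joint would pass 70% of its speed; a pose out of reach is approached as far as the arm can. A call with a gripper value outside its range is refused whole. The fingers move at their own pace and stop on an object; "grip_force" is the grip in N (left out, the last holds). Time passes only in rows, so rows that repeat a pose let the fingers close. It gives the time, the measured TCP pose, the force and the opening at its end, in the units of the state.
- arm.observe(): the state, without advancing time (a new reading comes with each control period).
- imaging.get_image(name): name is "scene" or "top"; returns the picture (480x640x3 uint8, red, green, blue); there is no depth.
- imaging.camera_params(name): a dict with "fx", "fy", "cx", "cy" (pixels), "rvec" (rotation vector, rad) and "tvec" (3), from world to camera coordinates, as OpenCV has them. Camera axes: x right, y down, z forward; pixel columns grow to the right and rows downward; lengths in m; the calibration is good to about 2 mm. A picture is of the moment at which its call begins. camera_params takes no time and is no camera call.
- job.sign_off(): hands the job in, once; it reports no verdict.
The state is a dict: "clock": time; "joints": joint angles; "dq": joint speeds; "joint_efforts": joint torques, N m; "position": TCP position; "ee_rot": TCP orientation; "force": force on the tool from outside, world axes, zero at the start; "ft_torque": the same for the moment, N m; "width": opening from 0.0 (shut) to 1.0 (fully open).
Only numpy, scipy, OpenCV 4.12 (cv2) and the standard library are available. Lean on these libraries where they do the work, as an engineer would, in place of code of your own. Each camera call takes 0.05 s, during which the arm holds its last target. There are 200 camera calls.

TASK

Pull the rack cradle's spring-loaded sliding leg out until its black pointer stands at the red length mark, and, holding it there, swing the orange cam lever closed, fully in against the teal post; do not close the lever before the leg is at the mark. Finish while still holding the leg, pointer at the mark and lever closed: do not let go, for the next rack is about to be loaded. Leave the mark itself and the other things on the bench where they are.

Things in the scene. Friction and masses are not known exactly. Their poses are not given: they have to be found in the camera images.
- cradle: Fixed cradle: white base plate (x -220..200, y -55..90 mm, 12 thick), teal sleeve (x -200..0, y -33..33, top at z 50) carrying capped tubes (x -195..-65, up to z 172). Origin on the bench under the middle of the sleeve's mouth, where the leg comes out. +x = direction in which the leg pulls out, z up. Yellow scale on the +y side (y 64..86).
- leg_origin (a point): Origin of the leg's teal handle, fixed on the end of the sliding leg (bar 30 mm wide, top at z 33; foot strip to z 37): upright post x 10..64, y -15..-1, z 36..78 mm; beyond it a crosswise stop plate x 70..78, y -55..55, z 24..80 mm. Axes as the cradle's; leg fully in, it coincides with the cradle's origin; moves with the leg.
- pinch_point (a point): Handle point x 59, y 0, z 60 mm, 11 mm short of the stop plate's inner face. Closed lever + post span y -15..15 there. Open fingers lowered over post and lever, closing along the handle's y, can push the stop plate in +x with their sides; shutting them (20 N or more) swings the lever closed and pinches it and the post, which holds the leg.
- leg (a joint): How far the leg is pulled out, m: 0 fully in (its start), 0.115 the stop. A spring pulls it in with about 5 N (in) to 7 N (out); friction about 1.5 N. It slides back in whenever it is not held; the closed lever does not carry the spring's pull.
- pointer (a point): Middle of the 3 mm wide black pointer strip that the handle carries over the yellow scale: x 74, y 75, z 20.5 mm in the handle's frame. Axes as the cradle's.
- mark_line (a point): Red length mark, a 4 mm wide line across the yellow scale, z 17.5 mm, straight ahead of the pointer along the cradle's +x, 45 to 95 mm from it at the start. Axes as the cradle's. Pull the leg out by their x distance. Its red tab (12 x 7 mm, y 84..91, top z 20.5) sits in a stiff slide (20 N): leave it as set.
- lever (a joint): Angle of the orange cam lever, rad: 0 closed (along x beside the post), 0.45 open stop, starts 0.34 to 0.42. Upright blade 50 mm long, 10 thick, z 40..78 mm, upright pivot at x 14, y 10 mm of the handle; opens away from the post, tip towards +y (outer corner up to y 36). Stays where it is left; about 5 N at the tip moves it.
- lever_tip (a point): Outer face of the lever, 5 mm from its free end, 59 mm above the bench; moves with the leg and the lever.
- sample_rack: Bystander, to be left alone: white wire tube rack with red- and orange-capped tubes, 70 x 160 x 109 mm. Origin under its middle, on the bench.
- reagent: Bystander, to be left alone: closed reagent bottle with a blue cap, 60 mm across, 130 mm high. Origin under its middle, on the bench.
- tip_box: Bystander, to be left alone: blue pipette-tip box with a clear lid, 80 x 120 x 58 mm. Origin under its middle, on the bench.
- tube_brush: Bystander, to be left alone: tube brush lying down, 240 mm long, white bristles, steel wire stem. Origin under its middle, on the bench.

How it is judged:
By the outcome, as a careful person would: the job done as asked, in the order asked, and still so for the second after the job is handed in, while the arm keeps its last pose, push and grip.
It also fails if it takes over 32 s, if anything falls off the work surface, if the arm or the gripper's body presses on something with over 40 N, if the wrist force passes 120 N, or if a joint passes its speed limit or range.

## Working session

There is one attempt and no reset: what is moved stays moved. The work goes in short steps, Python scripts to look and compute and a tool call to move; the robot and the scene stay as the last step left them, time stands still between calls to the robot, and variables do not carry over. Pictures are saved under pics/ and viewed, about 8 in all and at most 12, crops included, and the job is handed in when it is done.

Besides the shell and the picture viewer there is one more tool, called by a JSON object that holds its "name" and its "arguments". jog_arm: Moves the arm, as the interface text tells. Its arguments: {"type":"object","properties":{"moves":{"type":"array"},"grip_force":{"type":"number"}},"required":["moves"]}

```bash
mkdir -p pics; ls; cat > h.py <<'E'
import numpy as np,cv2
from cell import arm,imaging,job
def cam(n):
    p=imaging.camera_params(n);R=cv2.Rodrigues(np.array(p['rvec'],float))[0]
    K=np.array([[p['fx'],0,p['cx']],[0,p['fy'],p['cy']],[0,0,1]]);return K,R,np.array(p['tvec'],float)
def onz(n,uv,z):
    K,R,t=cam(n);c=-R.T@t;d=R.T@np.linalg.inv(K)@np.array([uv[0],uv[1],1.]);return c+d*(z-c[2])/d[2]
def proj(n,P):
    K,R,t=cam(n);q=(K@(R@np.atleast_2d(P).T+t[:,None])).T;return q[:,:2]/q[:,2:]
def snap(n,f,crop=None,s=1):
    im=imaging.get_image(n)[:,:,::-1].copy();cv2.imwrite('pics/full_'+f,im)
    if crop: x,y,w,h=crop;im=im[y:y+h,x:x+w]
    cv2.imwrite('pics/'+f,cv2.resize(im,None,fx=s,fy=s,interpolation=cv2.INTER_CUBIC))
E
python3 - <<'E'
from h import *
snap('top','t0.png');snap('scene','s0.png')
for n in('top','scene'):
    K,R,t=cam(n);print(n,K[0,0],-R.T@t,R[2])
s=arm.observe();print(s['position'],s['ee_rot'],s['clock'],s['width'])
E
```

```text
pics
top 595.1428906903128 [ 0.3458902  -0.1325305   1.20273862] [ 0.20746674 -0.00935208 -0.97819737]
scene 554.3063020442097 [ 1.36422353 -0.02943883  0.6944396 ] [-0.78513212 -0.1322119  -0.60505171]
[0.27046647 0.56295381 0.2430312 ] [-6.97616787e-01 -3.06294561e+00  2.19539498e-03] 0.1 0.999838496376883
```

View pics/t0.png

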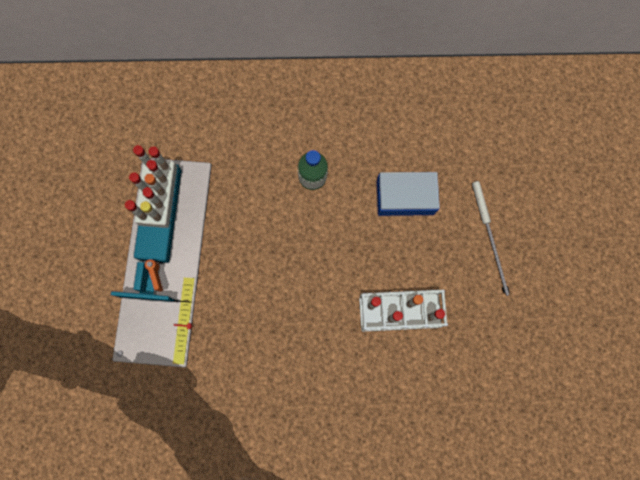

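View pics/s0.png

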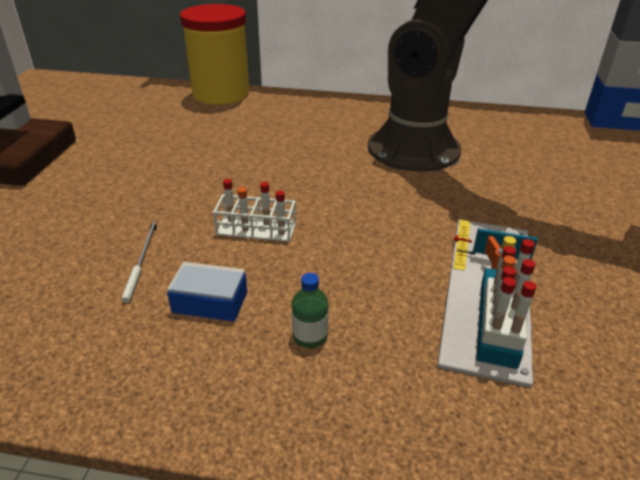

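The top view shows the cradle at left: mouth near (152,260), leg pulling out down the image (towards the robot), scale at (185,320), red tab at (183,325). I'll enlarge it for the corners.

```bash
python3 - <<'E'
import cv2
im=cv2.imread('pics/full_t0.png')
cv2.imwrite('pics/t0a.png',cv2.resize(im[240:375,105:220],None,fx=5,fy=4.4,interpolation=cv2.INTER_CUBIC) if 0 else cv2.resize(im[240:375,100:235],None,fx=4.4,fy=4.4,interpolation=cv2.INTER_CUBIC))
E
```

```text
(no output)
```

View pics/t0a.png

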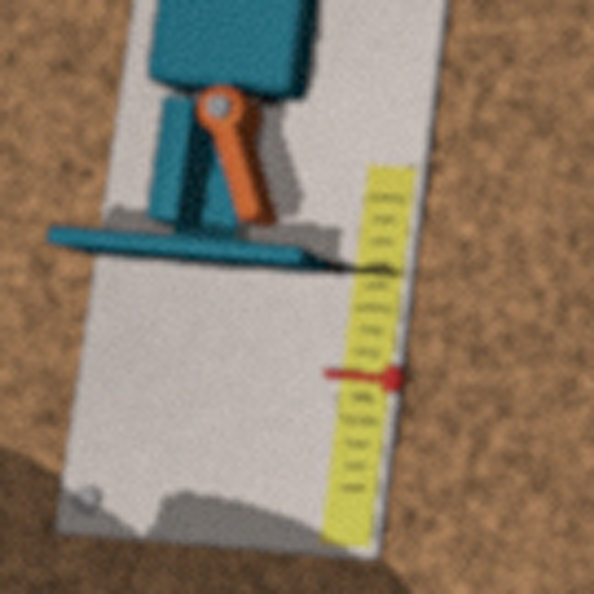

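```bash
cat >> h.py <<'E'
def W(pose,p):
    x,y,a=pose;p=np.atleast_2d(p)/1000.;c,s=np.cos(a),np.sin(a)
    return np.c_[x+c*p[:,0]-s*p[:,1],y+s*p[:,0]+c*p[:,1],p[:,2]]
E
python3 - <<'E'
from h import *
from scipy.optimize import least_squares
f=lambda u,v:(100+(u+.5)/4.4-.5,240+(v+.5)/4.4-.5)
obs=[((200,-55,12),f(58,530)),((200,90,12),f(378,557)),((-220,90,12),(210,163)),((0,-33,50),f(152,80)),((0,33,50),f(298,97)),((78,-55,80),f(48,240)),((14,10,78),f(219,106))]
P=np.array([o[0] for o in obs],float);U=np.array([o[1] for o in obs])
r=lambda q:(proj('top',W(q,P))-U).ravel()
g=onz('top',f(225,90),.05)
s=least_squares(r,[g[0],g[1],np.pi],loss='soft_l1');q=s.x;print(q,s.fun.reshape(-1,2).round(1))
np.save('pose.npy',q)
def loc(uv,z):
    w=onz('top',uv,z);d=w[:2]-q[:2];c,si=np.cos(q[2]),np.sin(q[2]);return (np.array([c*d[0]+si*d[1],-si*d[0]+c*d[1]])*1000).round(1)
print('pointer',loc(f(385,270),.0205),'mark',loc(f(345,374),.0175),loc(f(365,376),.0175),'tip',loc(f(258,222),.078))
print('pinch',W(q,[59,0,60]))
im=cv2.imread('pics/full_t0.png')[240:375,100:235]
print(proj('scene',W(q,[[74,75,20.5],[200,90,12],[-220,90,12],[200,-55,12]])))
E
```

```text
[0.5423604 0.173428  3.0395859] [[-0.4  0.5]
 [ 0.7  0.6]
 [ 1.5 -1. ]
 [-1.4 -0.3]
 [-1.1 -1.4]
 [ 0.1  0.4]
 [ 0.5  0.4]]
pointer [73.4 77.4] mark [120.7  64.8] [120.9  73.9] tip [61.9 32.6]
pinch [[0.48366709 0.17943597 0.06      ]]
[[459.62847359 250.71644915]
 [456.26251975 218.34029547]
 [435.43975661 362.43516681]
 [525.82792345 229.46376626]]
```

```bash
python3 - <<'E'
import cv2
im=cv2.imread('pics/full_s0.png')
cv2.imwrite('pics/s0a.png',cv2.resize(im[210:390,430:550],None,fx=3.3,fy=3.3,interpolation=cv2.INTER_CUBIC))
im=cv2.imread('pics/full_t0.png')
cv2.imwrite('pics/pair.png',cv2.hconcat([cv2.imread('pics/s0a.png'),cv2.resize(im[140:275,105:225],(396,445),interpolation=cv2.INTER_CUBIC)[:445]]) if 0 else cv2.hconcat([cv2.imread('pics/s0a.png'),cv2.copyMakeBorder(cv2.resize(im[140:275,105:225],None,fx=3.3,fy=3.3,interpolation=cv2.INTER_CUBIC),0,594-int(135*3.3+.5),0,0,cv2.BORDER_CONSTANT)]))
E
```

```text
(no output)
```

View pics/pair.png

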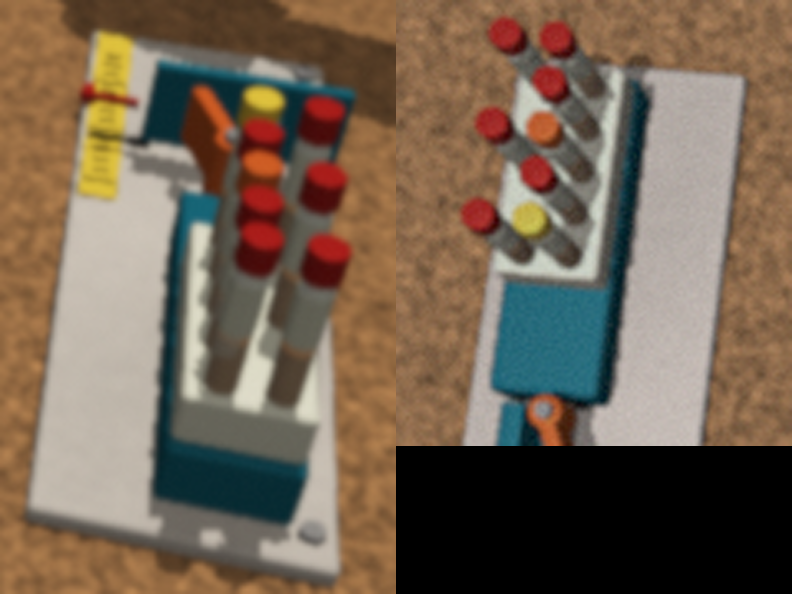

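```bash
python3 - <<'E'
from h import *
from scipy.optimize import least_squares
f=lambda u,v:(100+(u+.5)/4.4-.5,240+(v+.5)/4.4-.5)
g=lambda u,v:(430+(u+.5)/3.3-.5,210+(v+.5)/3.3-.5)
T=[((200,-55,12),f(58,530)),((200,90,12),f(378,557)),((-220,90,12),(210.1,162.6)),((0,-33,50),f(152,82)),((78,-55,80),f(48,240)),((14,10,78),f(219,106)),((74,80,20.5),f(385,269))]
S=[((-220,90,12),g(30,512)),((-220,-55,12),g(338,572)),((200,90,12),g(95,32)),((78,55,80),g(158,62)),((78,-55,80),g(356,92)),((0,33,50),g(180,195)),((14,10,78),g(228,137))]
def r(q,tt=(T,S)):
    return np.concatenate([(proj(n,W(q,np.array([o[0] for o in L],float)))-np.array([o[1] for o in L])).ravel() for n,L in zip(('top','scene'),tt)])
for tt in((T,S),(T,S[:0]),(T[:0],S)):
    rr=lambda q:np.concatenate([(proj(n,W(q,np.array([o[0] for o in L],float)))-np.array([o[1] for o in L])).ravel() for n,L in zip(('top','scene'),tt) if L])
    s=least_squares(rr,[.542,.173,3.04],loss='soft_l1');print(s.x.round(4),s.fun.reshape(-1,2).round(1).tolist() if 1 else 0)
    if tt==(T,S): np.save('pose.npy',s.x)
E
```

```text
[0.5434 0.1755 3.0435] [[-1.1, 0.1], [0.1, -0.1], [-0.0, -1.2], [-2.4, -1.2], [-0.8, 0.0], [-0.5, -0.1], [0.4, -0.0], [-1.5, -1.4], [0.6, 0.7], [-1.6, -0.6], [-1.0, -1.2], [-0.9, -0.6], [-0.4, -2.3], [1.3, 0.8]]
[0.5428 0.1744 3.0429] [[-0.6, 0.3], [0.6, 0.2], [0.6, -0.9], [-1.9, -1.0], [-0.3, 0.3], [0.0, 0.1], [0.9, 0.3]]
[0.545  0.1764 3.0399] [[-1.4, -0.8], [0.8, 1.6], [-0.8, -0.2], [-0.3, -0.6], [-0.1, 0.0], [0.2, -1.8], [2.0, 1.4]]
```

```bash
cat >> h.py <<'E'
from scipy.spatial.transform import Rotation as Ro
def delta(lx,ly,z):
    """shift (cm, tool axes) and turn from present pose to cradle-local (lx,ly mm), height z m"""
    q=np.load('pose.npy');s=arm.observe();R=Ro.from_rotvec(s['ee_rot'])
    d=W(q,[lx,ly,0])[0];d[2]=z;d=d-s['position']
    a=q[2];T=np.array([[np.cos(a),np.sin(a),0],[np.sin(a),-np.cos(a),0],[0,0,-1]]).T
    return (R.inv().apply(d)*100).round(2),(R.inv()*Ro.from_matrix(T)).as_rotvec().round(4)
def here():
    q=np.load('pose.npy');s=arm.observe();d=s['position'][:2]-q[:2];c,si=np.cos(q[2]),np.sin(q[2])
    F=s['force'];return ('t',round(s['clock'],2),'loc mm',np.round([1e3*(c*d[0]+si*d[1]),1e3*(-si*d[0]+c*d[1]),1e3*s['position'][2]],1),'F loc',np.round([c*F[0]+si*F[1],-si*F[0]+c*F[1],F[2]],1),'w',round(s['width'],3))
E
python3 -c "
from h import *
print(delta(52,3,.15),here())"
```

```text
(array([-36.6 , -25.16,   9.34]), array([-1.400e-03, -1.000e-04, -3.498e-01])) ('t', 0.1, 'loc mm', array([ 309.5, -358.9,  243. ]), 'F loc', array([-0. , -0.6, -0.1]), 'w', 1.0)
```

{"name": "jog_arm", "arguments": {"moves": [{"fingers": -1, "xyz": [-18, -12.5, 2], "angular": [0, 0, -0.175]}, {"fingers": -1, "xyz": [-18, -12.5, 2], "angular": [0, 0, -0.175]}, {"fingers": -1, "xyz": [-18, -12.5, 2], "angular": [0, 0, -0.175]}, {"fingers": -1, "xyz": [-18, -12.5, 2], "angular": [0, 0, -0.175]}, {"fingers": -1, "xyz": [-36.6, -25.2, 9.3], "angular": [-0.001, 0, -0.35]}, {"fingers": -1, "xyz": [-36.6, -25.2, 9.3], "angular": [-0.001, 0, -0.35]}, {"fingers": -1, "xyz": [-36.6, -25.2, 9.3], "angular": [-0.001, 0, -0.35]}, {"fingers": -1, "xyz": [-36.6, -25.2, 9.3], "angular": [-0.001, 0, -0.35]}, {"fingers": -1, "xyz": [-36.6, -25.2, 9.3], "angular": [-0.001, 0, -0.35]}], "grip_force": 40}}

```text
clock: 1.23
position: [0.4924, 0.1729, 0.1494]
ee_rot: [-0.165, -3.136, 0.003]
force: [-0.2, 0.5, -0.3]
width: 1.002
```

```bash
python3 -c "
from h import *
print(delta(52,3,.15),here())
a=imaging.get_image('scene')[200:330,430:560,::-1];b=imaging.get_image('top')[200:330,80:210,::-1]
cv2.imwrite('pics/p1.png',cv2.resize(cv2.hconcat([a,b]),None,fx=3,fy=3,interpolation=cv2.INTER_CUBIC))"
```

```text
(array([ 0.15,  0.46, -0.06]), array([-0.0021, -0.0011, -0.0069])) ('t', 1.23, 'loc mm', array([ 50.5,   7.6, 149.4]), 'F loc', array([ 0.3, -0.5, -0.3]), 'w', 1.002)
```

View pics/p1.png

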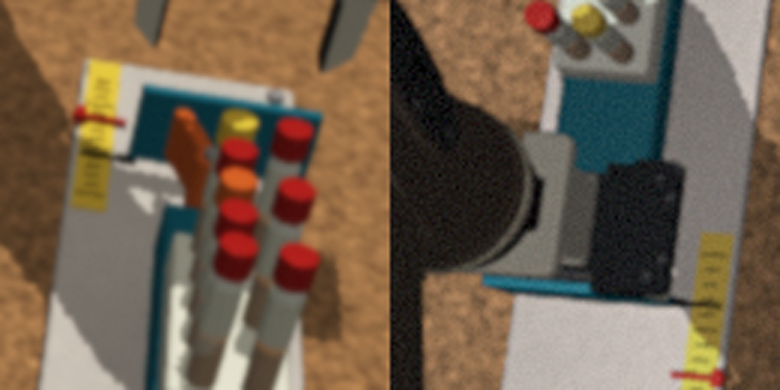

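{"name": "jog_arm", "arguments": {"moves": [{"fingers": -1, "xyz": [0, 0, 4.5], "angular": [0, 0, 0]}, {"fingers": -1, "xyz": [0, 0, 4.5], "angular": [0, 0, 0]}, {"fingers": -1, "xyz": [0, 0, 4.5], "angular": [0, 0, 0]}]}}

```text
clock: 1.7
position: [0.4914, 0.179, 0.1068]
ee_rot: [0.151, 3.137, 0.002]
force: [0.2, 0.0, 0.6]
width: 1.0
```

```bash
python3 -c "
from h import *
print(delta(52,3,.061),here())"
```

```text
(array([-0.  , -0.14,  4.58]), array([0.0016, 0.0005, 0.0018])) ('t', 1.7, 'loc mm', array([ 52.1,   1.6, 106.8]), 'F loc', array([-0.2, -0.1,  0.6]), 'w', 1.0)
```

{"name": "jog_arm", "arguments": {"moves": [{"fingers": -1, "xyz": [0, 0, 2.5], "angular": [0, 0, 0]}, {"fingers": -1, "xyz": [0, 0, 4.5], "angular": [0, 0, 0]}, {"fingers": -1, "xyz": [0, 0, 4.5], "angular": [0, 0, 0]}, {"fingers": -1, "xyz": [0, 0, 4.5], "angular": [0, 0, 0]}]}}

```text
clock: 2.2
position: [0.4923, 0.1784, 0.0622]
ee_rot: [0.153, 3.136, 0.003]
force: [-0.2, 0.5, 0.4]
width: 1.0
```

```bash
python3 -c "
from h import *
print(delta(52,0,.061),here())"
```

```text
(array([0.08, 0.21, 0.12]), array([0.0021, 0.0019, 0.0005])) ('t', 2.2, 'loc mm', array([51.2,  2.1, 62.2]), 'F loc', array([ 0.2, -0.4,  0.4]), 'w', 1.0)
```

{"name": "jog_arm", "arguments": {"moves": [{"fingers": -1, "xyz": [0.7, 0.2, 0], "angular": [0, 0, 0]}, {"fingers": -1, "xyz": [1.5, 0.2, 0], "angular": [0, 0, 0]}, {"fingers": -1, "xyz": [2.5, 0.2, 0], "angular": [0, 0, 0]}, {"fingers": -1, "xyz": [3.5, 0.2, 0], "angular": [0, 0, 0]}, {"fingers": -1, "xyz": [4.5, 0.2, 0], "angular": [0, 0, 0]}, {"fingers": -1, "xyz": [5.2, 0.2, 0], "angular": [0, 0, 0]}, {"fingers": -1, "xyz": [5.2, 0.2, 0], "angular": [0, 0, 0]}, {"fingers": -1, "xyz": [5.2, 0.2, 0], "angular": [0, 0, 0]}]}}

```text
clock: 3.2
position: [0.441, 0.1855, 0.0616]
ee_rot: [0.154, 3.135, 0.004]
force: [5.0, 1.4, 2.8]
width: 1.001
```

```bash
python3 -c "
from h import *
print(here())
a=imaging.get_image('scene')[200:290,430:560,::-1];b=imaging.get_image('top')[270:360,90:220,::-1]
cv2.imwrite('pics/p2.png',cv2.resize(cv2.vconcat([a,b]),None,fx=6,fy=3.3,interpolation=cv2.INTER_CUBIC) if 0 else cv2.hconcat([cv2.resize(a[:,:65],None,fx=6,fy=6,interpolation=cv2.INTER_CUBIC),cv2.resize(b[:,65:],None,fx=6,fy=6,interpolation=cv2.INTER_CUBIC)]))"
```

```text
('t', 3.2, 'loc mm', array([102.8,   0. ,  61.6]), 'F loc', array([-4.8, -1.8,  2.8]), 'w', 1.001)
```

View pics/p2.png

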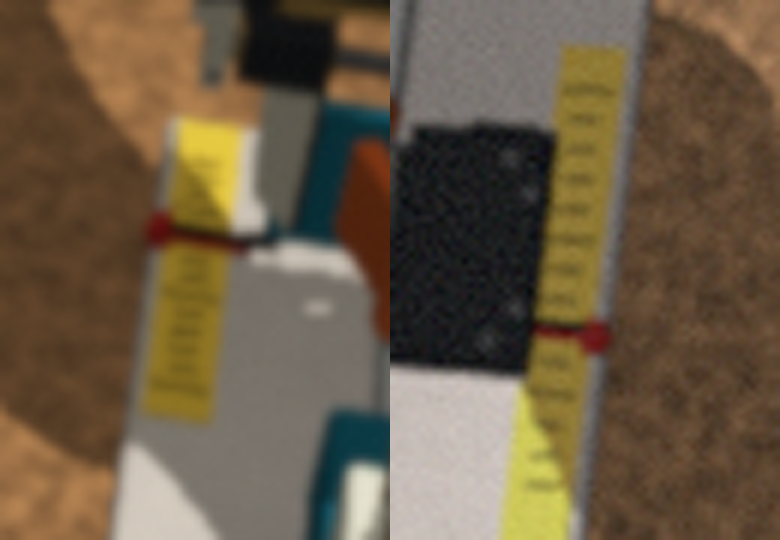

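```bash
cat >> h.py <<'E'
def rect(n,N=4,x0=100,x1=145,y0=56,y1=94,s=10,z=17.5):
    """averaged picture warped to cradle-local mm: row=(x-x0)*s, col=(y-y0)*s"""
    q=np.load('pose.npy');im=np.mean([imaging.get_image(n).astype(float) for _ in range(N)],0)[:,:,::-1]
    c=np.array([[x0,y0,z],[x0,y1,z],[x1,y1,z],[x1,y0,z]],float)
    H=cv2.getPerspectiveTransform(proj(n,W(q,c)).astype(np.float32),np.float32([[0,0],[(y1-y0)*s,0],[(y1-y0)*s,(x1-x0)*s],[0,(x1-x0)*s]]))
    return cv2.warpPerspective(im.clip(0,255).astype(np.uint8),H,((y1-y0)*s,(x1-x0)*s),flags=cv2.INTER_CUBIC)
def parallax(n,x):
    q=np.load('pose.npy');p=W(q,[x,75,20.5]);w=onz(n,proj(n,p)[0],.0175);return 1e3*np.dot((w-p[0])[:2],[np.cos(q[2]),np.sin(q[2])])
E
python3 -c "
from h import *
a=rect('top');b=rect('scene');print(parallax('top',120),parallax('scene',120))
im=cv2.hconcat([a,b])
im=(255*(im/255.)**.6).astype(np.uint8)
for i in range(0,45,5): cv2.line(im,(0,i*10),(8,i*10),(255,255,255),1)
cv2.imwrite('pics/p3.png',im);print(im.shape)
for n,A in(('top',a),('scene',b)):
  for y0,y1 in((60,64),(66,70),(72,76),(76,80)):
    S=A[:,(y0-56)*10:(y1-56)*10].astype(float).mean(1);print(n,y0,[tuple(S[k].astype(int)[::-1]) for k in range(140,290,10)])
"
```

```text
-0.11770183651753571 4.259870284735469
(450, 760, 3)
top 60 [(np.int64(46), np.int64(47), np.int64(49)), (np.int64(46), np.int64(47), np.int64(50)), (np.int64(46), np.int64(47), np.int64(49)), (np.int64(42), np.int64(44), np.int64(45)), (np.int64(37), np.int64(38), np.int64(41)), (np.int64(32), np.int64(32), np.int64(36)), (np.int64(25), np.int64(26), np.int64(31)), (np.int64(22), np.int64(24), np.int64(28)), (np.int64(23), np.int64(24), np.int64(28)), (np.int64(24), np.int64(26), np.int64(30)), (np.int64(24), np.int64(27), np.int64(29)), (np.int64(23), np.int64(26), np.int64(28)), (np.int64(24), np.int64(25), np.int64(29)), (np.int64(25), np.int64(26), np.int64(30)), (np.int64(24), np.int64(27), np.int64(30))]
top 66 [(np.int64(87), np.int64(75), np.int64(36)), (np.int64(87), np.int64(76), np.int64(36)), (np.int64(82), np.int64(72), np.int64(33)), (np.int64(70), np.int64(61), np.int64(29)), (np.int64(56), np.int64(50), np.int64(26)), (np.int64(46), np.int64(35), np.int64(22)), (np.int64(44), np.int64(23), np.int64(19)), (np.int64(49), np.int64(18), np.int64(17)), (np.int64(58), np.i
[... 3652 characters left out ...]
np.int64(78), np.int64(23))]
scene 76 [(np.int64(115), np.int64(79), np.int64(25)), (np.int64(108), np.int64(70), np.int64(22)), (np.int64(98), np.int64(58), np.int64(19)), (np.int64(89), np.int64(47), np.int64(16)), (np.int64(81), np.int64(39), np.int64(14)), (np.int64(73), np.int64(31), np.int64(12)), (np.int64(64), np.int64(26), np.int64(11)), (np.int64(58), np.int64(24), np.int64(10)), (np.int64(55), np.int64(26), np.int64(11)), (np.int64(55), np.int64(32), np.int64(12)), (np.int64(59), np.int64(39), np.int64(14)), (np.int64(66), np.int64(48), np.int64(16)), (np.int64(76), np.int64(58), np.int64(18)), (np.int64(87), np.int64(70), np.int64(21)), (np.int64(97), np.int64(79), np.int64(23))]
```

View pics/p3.png

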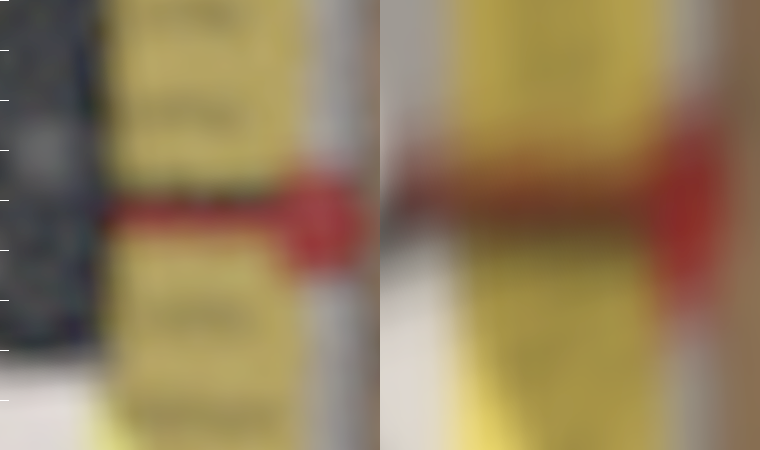

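```bash
cat >> h.py <<'E'
from scipy.optimize import least_squares
from scipy.special import erf
def box(x,a,b,s): return .5*(erf((x-a)/s/2**.5)-erf((x-b)/s/2**.5))
def fit(A,x0,m=None,off=0,p0=120.,y=(70,80),yb=56,s=10,m0=121.5):
    S=A[:,(y[0]-yb)*s:(y[1]-yb)*s].astype(float).mean(1)[:,2:0:-1];x=x0+(np.arange(len(S))+.5)/s
    k=(x>x0+8)&(x<m0+14);S=S[k];x=x[k];Y=np.percentile(S,85,0)
    def mod(v):
        p,mm,sg,rr,rg,kk,yr,yg=v
        if m is not None: mm=m
        B=box(x,p+off-1.5,p+off+1.5,sg)
        # red visible = red interval minus overlap with black
        a,b=mm-2,mm+2;c,d=np.clip([p+off-1.5,p+off+1.5],a,b);Rv=box(x,a,b,sg)-box(x,c,d,sg)
        return np.c_[yr*(1-B-Rv)+rr*yr*Rv+kk*yr*B, yg*(1-B-Rv)+rg*yg*Rv+kk*yg*B]
    r=least_squares(lambda v:((mod(v)-S)/Y).ravel(),[p0,m0,1.,.7,.15,.15,*Y],bounds=([p0-8,m0-4,.3,.3,0,0,20,20],[p0+8,m0+4,4,1.1,.5,.5,260,260]),loss='soft_l1',f_scale=.05)
    return r.x.round(2),round(r.cost,3)
E
python3 -c "
from h import *
t0=cv2.imread('pics/full_t0.png')[:,:,::-1];g=imaging.get_image
imaging.get_image=lambda n:t0
A=rect('top',1,60,145)
# mark alone and pointer alone in start picture
print('start',fit(A[200:],80,p0=60,y=(70,80)))
print('start pointer',fit(A[:400],60,p0=73.5,m0=115.))
imaging.get_image=g
a=rect('top',4);print('now top',fit(a,100))
b=rect('scene',4);print('now scene',fit(b,100,off=4.26))
print(here())
"
```

```text
start (array([ 60.  , 122.05,   1.03,   0.9 ,   0.39,   0.27, 183.58, 176.74]), np.float64(1.352))
start pointer (array([7.4240e+01, 1.1333e+02, 1.7300e+00, 7.0000e-01, 3.0000e-02,
       6.0000e-02, 1.8637e+02, 1.7838e+02]), np.float64(0.742))
now top (array([1.1980e+02, 1.2140e+02, 1.3400e+00, 8.2000e-01, 6.0000e-02,
       2.8000e-01, 1.3278e+02, 1.1250e+02]), np.float64(0.536))
now scene (array([119.67, 119.13,   2.54,   0.44,   0.  ,   0.  , 120.19,  93.95]), np.float64(0.197))
('t', 4.1, 'loc mm', array([102.8,   0.2,  61.3]), 'F loc', array([-4.8, -1.4,  3.3]), 'w', 1.001)
```

Top view: black pointer lies about 1.7 mm short of the red line (pointer x≈119.8, mark ≈121.5). Nudge it on.

{"name": "jog_arm", "arguments": {"moves": [{"fingers": -1, "xyz": [0.17, 0, 0], "angular": [0, 0, 0]}, {"fingers": -1, "xyz": [0.17, 0, 0], "angular": [0, 0, 0]}, {"fingers": -1, "xyz": [0.17, 0, 0], "angular": [0, 0, 0]}]}}

```text
clock: 4.47
position: [0.4396, 0.1856, 0.0613]
ee_rot: [0.155, 3.135, 0.004]
force: [7.4, 0.3, 2.8]
width: 0.998
```

```bash
python3 -c "
from h import *
a=rect('top',4);print('now top',fit(a,100,p0=121.5));
b=rect('scene',4);print(fit(b,100,off=4.26))
im=cv2.hconcat([a,b]);im=(255*(im/255.)**.6).astype(np.uint8)
for i in range(0,45,5): cv2.line(im,(0,i*10),(8,i*10),(255,255,255),1)
cv2.imwrite('pics/p4.png',im)
print(here())
"
```

```text
now top (array([120.82, 121.58,   1.23,   0.75,   0.  ,   0.36, 133.36, 112.95]), np.float64(0.59))
(array([120.23, 119.45,   2.52,   0.51,   0.  ,   0.  , 118.25,  91.03]), np.float64(0.365))
('t', 4.88, 'loc mm', array([104.3,   0.2,  61.2]), 'F loc', array([-6.8, -1.7,  2.9]), 'w', 0.998)
```

View pics/p4.png

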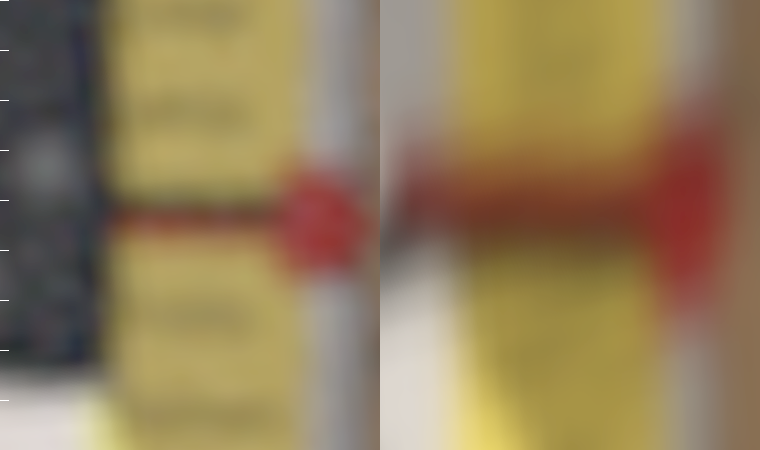

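{"name": "jog_arm", "arguments": {"moves": [{"fingers": -1, "xyz": [0.08, 0, 0], "angular": [0, 0, 0]}, {"fingers": -1, "xyz": [0.08, 0, 0], "angular": [0, 0, 0]}, {"fingers": -1, "xyz": [0.08, 0, 0], "angular": [0, 0, 0]}]}}

```text
clock: 5.25
position: [0.4389, 0.1856, 0.0613]
ee_rot: [0.155, 3.135, 0.004]
force: [6.5, 0.9, 2.1]
width: 1.003
```

```bash
python3 -c "
from h import *
a=rect('top',6);cv2.imwrite('pics/a5.png',a);print('now top',fit(a,100,p0=121.5));
for m in(121.4,121.7,122.):print(fit(a,100,p0=121.5,m=m))
print(here())
S=a[:,160:240].astype(float).mean(1)
print([(100+k/10,int(S[k,2]),int(S[k,1])) for k in range(160,270,5)])
"
```

```text
now top (array([121.63, 122.1 ,   1.08,   0.81,   0.28,   0.37, 133.4 , 112.93]), np.float64(0.636))
(array([122.54, 125.5 ,   0.88,   0.63,   0.5 ,   0.41, 134.9 , 112.5 ]), np.float64(0.784))
(array([1.2120e+02, 1.2546e+02, 1.0300e+00, 6.2000e-01, 1.0000e-01,
       4.3000e-01, 1.3370e+02, 1.1288e+02]), np.float64(0.717))
(array([121.5 , 122.91,   1.04,   0.69,   0.19,   0.4 , 133.64, 112.87]), np.float64(0.638))
('t', 5.55, 'loc mm', array([104.9,   0.2,  61.3]), 'F loc', array([-6.8, -0.8,  2.5]), 'w', 1.0)
[(116.0, 146, 123), (116.5, 147, 124), (117.0, 146, 124), (117.5, 143, 122), (118.0, 137, 116), (118.5, 128, 110), (119.0, 119, 103), (119.5, 108, 93), (120.0, 94, 80), (120.5, 81, 66), (121.0, 70, 54), (121.5, 63, 45), (122.0, 63, 41), (122.5, 69, 43), (123.0, 80, 50), (123.5, 93, 61), (124.0, 107, 73), (124.5, 117, 84), (125.0, 125, 94), (125.5, 133, 104), (126.0, 140, 112), (126.5, 143, 118)]
```

{"name": "jog_arm", "arguments": {"moves": [{"fingers": 1, "xyz": [0.03, 0, 0], "angular": [0, 0, 0]}, {"fingers": 1, "xyz": [0.03, 0, 0], "angular": [0, 0, 0]}, {"fingers": 1, "xyz": [0.03, 0, 0], "angular": [0, 0, 0]}, {"fingers": 1, "xyz": [0.03, 0, 0], "angular": [0, 0, 0]}, {"fingers": 1, "xyz": [0.03, 0, 0], "angular": [0, 0, 0]}, {"fingers": 1, "xyz": [0.03, 0, 0], "angular": [0, 0, 0]}, {"fingers": 1, "xyz": [0.03, 0, 0], "angular": [0, 0, 0]}, {"fingers": 1, "xyz": [0.03, 0, 0], "angular": [0, 0, 0]}], "grip_force": 40}}

```text
clock: 6.55
position: [0.4385, 0.1866, 0.0611]
ee_rot: [0.154, 3.135, 0.005]
force: [7.4, 4.1, -2.3]
width: 0.315
```

```bash
python3 -c "
from h import *
a=rect('top',6);cv2.imwrite('pics/a6.png',a);print('now top',fit(a,100,p0=121.5));
print(here())
S=a[:,160:240].astype(float).mean(1)
print([(100+k/10,int(S[k,2]),int(S[k,1])) for k in range(180,270,5)])
t=imaging.get_image('scene')[190:290,430:560,::-1]
a=cv2.imread('pics/a5.png') if 0 else a
cv2.imwrite('pics/p6.png',cv2.hconcat([cv2.resize(a,(338,400)),(255*(cv2.resize(t,(455,400),interpolation=cv2.INTER_CUBIC)/255.).clip(0,1)**.6).astype(np.uint8)]))
"
```

```text
now top (array([121.89, 122.39,   1.  ,   0.81,   0.44,   0.39, 134.62, 113.95]), np.float64(0.637))
('t', 6.85, 'loc mm', array([105.4,  -0.7,  61.1]), 'F loc', array([-7.3, -5.1, -2.3]), 'w', 0.315)
[(118.0, 140, 119), (118.5, 133, 114), (119.0, 125, 108), (119.5, 115, 99), (120.0, 101, 87), (120.5, 86, 73), (121.0, 73, 60), (121.5, 65, 50), (122.0, 63, 45), (122.5, 67, 46), (123.0, 77, 52), (123.5, 90, 62), (124.0, 103, 73), (124.5, 114, 83), (125.0, 123, 93), (125.5, 131, 103), (126.0, 139, 112), (126.5, 143, 117)]
```

View pics/p6.png

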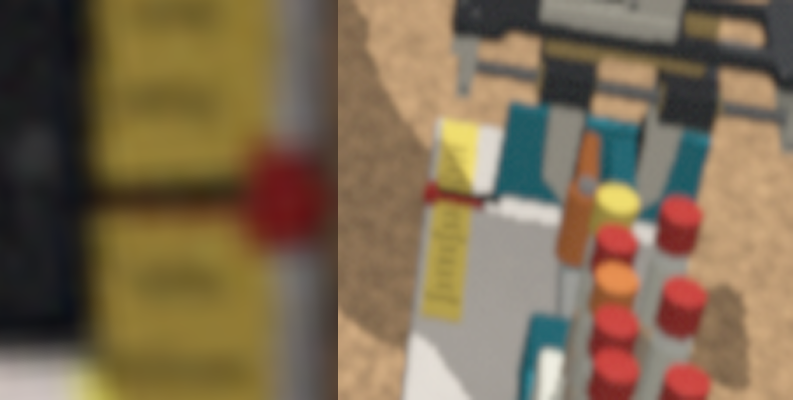

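{"name": "jog_arm", "arguments": {"moves": [{"fingers": 1, "xyz": [0.02, 0, 0], "angular": [0, 0, 0]}, {"fingers": 1, "xyz": [0.02, 0, 0], "angular": [0, 0, 0]}, {"fingers": 1, "xyz": [0.02, 0, 0], "angular": [0, 0, 0]}, {"fingers": 1, "xyz": [0.02, 0, 0], "angular": [0, 0, 0]}, {"fingers": 1, "xyz": [0.02, 0, 0], "angular": [0, 0, 0]}, {"fingers": 1, "xyz": [0.02, 0, 0], "angular": [0, 0, 0]}]}}

```text
clock: 7.65
position: [0.4384, 0.1866, 0.0611]
ee_rot: [0.154, 3.135, 0.005]
force: [7.8, 6.1, -2.3]
width: 0.317
```

```bash
python3 -c "
from h import *
a=rect('top',6);f=fit(a,100,p0=121.5);print(f,here())
if abs(f[0][0]-f[0][1])<1: print(job.sign_off())
"
```

```text
(array([121.92, 122.4 ,   0.97,   0.81,   0.46,   0.4 , 134.28, 113.72]), np.float64(0.639)) ('t', 7.95, 'loc mm', array([105.6,  -0.7,  61.1]), 'F loc', array([-7.4, -5.9, -2.5]), 'w', 0.315)
the job is handed in; nothing more can be done
None
```

I pushed the leg out with the open fingers until the pointer was on the red mark. I then shut the gripper at 40 N, which swung the lever closed against the post, and handed in at about 8 s while still holding.

- **Pointer:** the last top-view fit put it at x ≈ 121.9 mm against 122.0–122.4 mm for the mark, so within about 0.5 mm. It did not move during the last 1.4 s of holding.
- **Lever:** the fingers stopped at about 29 mm, against the 30 mm span given for closed lever plus post. The scene picture also showed the lever lying along x.
- **Disagreement:** the scene camera's pointer fits were coarse, with only a few blurred pixels across the mark. They put the pointer about 0.5–0.8 mm past the mark when the top view still had it 0.8–1.6 mm short. I went by the top view.
- **Forces and bystanders:** the tool force was about 10 N at the end. Nothing else was touched as far as the pictures and forces show; I took no final full picture to confirm it.

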